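# Shim the rocking bench instrument

## Robot

A 6-joint arm with a two-finger parallel gripper is mounted at the origin on the work surface. World frame = base frame: x ahead of the robot, y to its left, z up, the work surface at z = 0. Lengths are in m, angles in rad, forces in N, time in s.
With the tool pointing down it reaches from about 0.35 to 1 m from the base axis. Payload 7.1 kg.
Tool frame: the origin (TCP) lies at the very end of the fingers, on their centre line; the grasp point (between the pads) lies 19 mm behind it (arm.grasp_offset is the distance from the TCP to the grasp point, in m); z points along the fingers, y is the line along which they close (so a half turn about z gives the same grasp; the last joint's range is limited). The gripper opens to 85 mm and grips with 20 to 120 N. Pads are 22 mm wide; open, the fingers measure 114 mm over their backs; the gripper's body (76 mm by 85 mm) begins 54 mm behind the grasp point. The pads swing forward as they close: fully open they stand 13 mm farther back than shut.
Start: joints at [1.116, 0.423, 1.63, -0, 1.089, -0.019], TCP at [0.264, 0.567, 0.201] pointing down, gripper open.
Joint ranges: [-3, 3], [-0.9, 2.11], [0.09, 2.58], [-1.31, 4.45], [0.11, 2.69], [-2.54, 2.54]. Speed limits (rad/s): [2.39, 2.39, 3.01, 3.14, 3.14, 3.14].

## Interface

Orientations are given as a unit quaternion [x, y, z, w].
In Python, from station import sensors, camera, job, arm gives the robot as it stands.
- The arm moves only by the tool step_arm, never from a script. Its argument "plan" is text: rows parted by semicolons, each of 7 numbers parted by spaces: the shift along the world's x, y, z in units of 30 mm (1.0 is 30 mm), then the turn, a rotation vector about the world's x, y, z in units of 8 degrees (1.0 is 8 degrees), then the opening, from 0 (shut) to 1 (fully open). In form: x y z wx wy wz grip; .... A call has 1 to 8 rows; each row shifts and turns the commanded pose from where the row before left it; what a row does not reach is not made up. A row lasts 1/10 s, in which the tool goes at most 50 mm and 8.59 degrees, less where a joint would pass 70% of its speed; a pose out of reach is approached as far as the arm can. A call is refused whole if a number of a shift passes 1 or a number of a turn 1, either way. A call with a gripper value outside its range is refused whole. The fingers move at their own pace and stop on an object; "force" is the grip in N (left out, the last holds). Time passes only in rows, so rows that do not move let the fingers close. It gives the time, the measured TCP pose, the force, the opening and the grip force at its end, in the units of the state.
- sensors.get_state(): the state, without advancing time (a new reading comes with each control period).
- camera(name): name is "scene" or "top" or "wrist"; returns a dict with "frame" (400x640x3 uint8, blue, green, red), "intrinsics" (3x3 intrinsics, pixels), "rvec" (rotation vector, rad) and "tvec" (3), from world to camera coordinates, as OpenCV has them. Camera axes: x right, y down, z forward; pixel columns grow to the right and rows downward; lengths in m; the calibration is good to about 2 mm. A picture is of the moment at which its call begins. There is no depth.
- job.sign_off(): hands the job in; it is judged then, once.
The state is a dict: "t": time; "qpos": joint angles; "qvel": joint speeds; "joint_torque": joint torques, N m; "eef_pos": TCP position; "tool_rot": TCP orientation; "ft_force": force on the tool from outside, world axes, zero at the start; "moment": the same for the moment, N m; "finger_gap": finger opening in m; "gripper_force": force on a finger pad.
Only numpy, scipy, OpenCV 4.12 (cv2) and the standard library are available. Lean on these libraries where they do the work, as an engineer would, in place of code of your own. Each camera call takes 0.05 s, during which the arm holds its last target. There are 200 camera calls.

## Task

The grey bench instrument rocks because its front-left foot is stuck short of the bench. Without picking anything up, push the wooden wedge thin end first under that foot just until the foot sits firmly on it and the instrument stands level, then press down on top of that corner with a fingertip to check that it no longer rocks. Leave the instrument where it stands and level, the wedge firmly under the foot, and everything else undisturbed.

Things in the scene. Friction and masses are not known exactly. Their poses are not given: they have to be found in the camera images.
- instrument: Flat grey instrument, loose, about 2.4 kg. Housing 160 (x) x 220 (y) mm, 14 to 68 mm above the bench; black front panel on its -x face. Origin: centre of its footprint at bench height, y to its left. Round feet, 18 mm wide, at x = +-64, y = +-94 mm. It stands level on the three good feet; pressing the short foot's corner (4 to 8 N) rocks it down by the gap.
- short_foot (a point): Where the stuck short foot leaves the housing's underside: instrument x = -64, y = +94 mm, 14 mm above the bench, 16 mm in from the front and left faces. The foot's rounded lower end hangs 4 to 8 mm above the bench, different every time and not adjustable.
- corner_top (a point): The point on the instrument's flat top right above the short foot, 68 mm above the bench: the place to press.
- wedge: Loose wooden wedge, 60 g, 105 mm long (x), 45 mm wide. Origin: centre of its underside. Thin tip (1.5 mm) at x = +52.5 mm; the flat ramp rises evenly to 14.5 mm at x = -40.5 mm; then an upright heel. It lies before the instrument, tip roughly towards the short foot: up to 9 degrees askew, up to 12 mm off to a side, tip 15 to 45 mm short of the foot's centre.
- heel (a point): Middle of the flat back face of the wedge's heel (45 mm wide, 26 mm high, 12 mm thick), 13 mm above the bench: the place to push. The wedge slides under 1 N until the ramp meets the foot; then the force climbs within 5 to 10 mm to about 10 N, where it is snug and its friction starts to drag the whole instrument along or turn it: stop before that, at about 5 N.
- screwdriver: Bystander: screwdriver, green handle, 150 mm long, lying in front of the instrument, right of the wedge.
- screw_jar: Bystander: glass jar with metal cap, 42 mm wide, 50 mm high, standing left of the wedge.
- clip: Bystander: small yellow plastic clip, 42 x 12 x 11 mm, lying right of the wedge.
- mouse: Bystander: white computer mouse, 100 x 58 x 30 mm, on the left.
- shell: Bystander: small open grey plastic case half, 120 x 80 x 28 mm, on the right.
- flux_bottle: Bystander: bottle, 56 mm wide, 130 mm tall, at the back left.
- motor: Bystander: steel motor cylinder, 40 mm thick, 50 mm long, lying on the right.

How it is judged:
On the way:
1. wedge under the short foot, the corner is pressed down (over 3 N, within 50 mm of the point above the foot) and does not rock (within 0.012 rad of level) (y of short_foot in the frame of wedge between -0.021 and 0.021 m and x of short_foot in the frame of wedge between -0.035 and 0.05 m and angle between instrument's own z axis and vertical below 0.012 rad and contact force between wedge and instrument above 3.5 N and contact force between the fingers and instrument above 3 N and horizontal distance between the grasp point and corner_top below 0.05 m), for 0.3 s.
At the end, for the whole second after the job is handed in: The wedge lies flat, the short foot bearing on its ramp (over 0.5 N, within 21 mm of its centre line); the instrument is level within 0.012 rad, it and its shimmed corner within 20 mm of where they stood; bystanders within 30 mm of where they stood; instrument and wedge at rest (y of short_foot in the frame of wedge between -0.021 and 0.021 m and x of short_foot in the frame of wedge between -0.035 and 0.05 m and angle between instrument's own z axis and vertical below 0.012 rad and contact force between wedge and instrument above 0.5 N and distance of each of instrument, corner_top from where it was at the start of the episode below 0.02 m and angle between wedge's own z axis and vertical below 0.06 rad and linear speed of each of instrument, wedge below 0.01 m/s and distance of each of screwdriver, screw_jar, clip, mouse, shell, flux_bottle, motor from where it was at the start of the episode below 0.03 m); the robot touches nothing.
It fails at once if the wedge is lifted off the bench or carried (its underside's centre more than 12 mm up) (height (world z) of wedge above 0.012 m).
It fails at once if the instrument is lifted or tipped (over 0.15 rad, or its underside's centre over 15 mm up) (angle between instrument's own z axis and vertical above 0.15 rad or height (world z) of instrument above 0.015 m).
It fails at once if the instrument or its shimmed corner is shoved more than 40 mm (distance of any of instrument, corner_top from where it was at the start of the episode above 0.04 m).
It fails at once if a bystander is moved more than 40 mm (distance of any of screwdriver, screw_jar, clip, mouse, shell, flux_bottle, motor from where it was at the start of the episode above 0.04 m).
It also fails if it takes over 48 s, if anything falls off the work surface, if the arm or the gripper's body presses on something with over 40 N, if the wrist force passes 120 N, or if a joint passes its speed limit or range.

## Working session

There is one attempt and no reset: what is moved stays moved. The work goes in short steps, Python scripts to look and compute and a tool call to move; the robot and the scene stay as the last step left them, time stands still between calls to the robot, and variables do not carry over. Pictures are saved under pics/ and viewed, at most 10 in all, crops included, and the job is handed in when it is done.

Besides the shell and the picture viewer there is one more tool, called after "Request:" as a command line: name --argument value ..., lists and objects as JSON in quotes. step_arm: Moves the arm, as the interface text tells. Its arguments: {"type":"object","properties":{"plan":{"type":"string"},"force":{"type":"number"}},"required":["plan"]}

```bash
mkdir -p pics; python3 - <<'E'
from station import sensors,camera
import cv2,numpy as np
for n in ("scene","top"):
    c=camera(n); cv2.imwrite(f"pics/{n}0.png",c["frame"]); np.savez(f"{n}.npz",**{k:c[k] for k in("intrinsics","rvec","tvec")})
    R=cv2.Rodrigues(np.array(c["rvec"]))[0]; print(n,-R.T@np.array(c["tvec"]).ravel())
s=sensors.get_state();print(s)
E
```

```text
scene [ 1.24549497 -0.44833622  0.88692477]
top [ 0.39149208 -0.01498563  1.00826103]
{'t': 0.1, 'qpos': array([ 1.11602937e+00,  4.23784833e-01,  1.63062953e+00,  2.93602234e-05,
        1.08862600e+00, -1.90096674e-02]), 'qvel': array([ 0.00013469, -0.00037493, -0.00191729,  0.00108579, -0.00013298,
       -0.0003387 ]), 'joint_torque': array([ 8.36931940e-04, -5.58423436e+01, -2.82443833e+01,  1.13053975e-04,
        2.89560310e-03, -3.47516661e-06]), 'eef_pos': array([0.2635403 , 0.56610564, 0.20050445]), 'tool_rot': array([ 2.16165505e-01,  9.76356467e-01, -7.00590128e-04, -1.82512320e-04]), 'ft_force': array([-0.35518861,  0.12904801, -0.36099578]), 'moment': array([ 0.02798779, -0.08428408, -0.0279381 ]), 'gripper_force': 0.0, 'finger_gap': 0.08554990549544562}
```

View pics/top0.png

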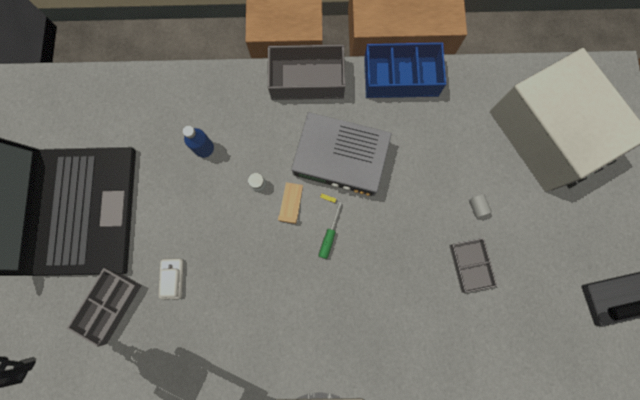

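View pics/scene0.png

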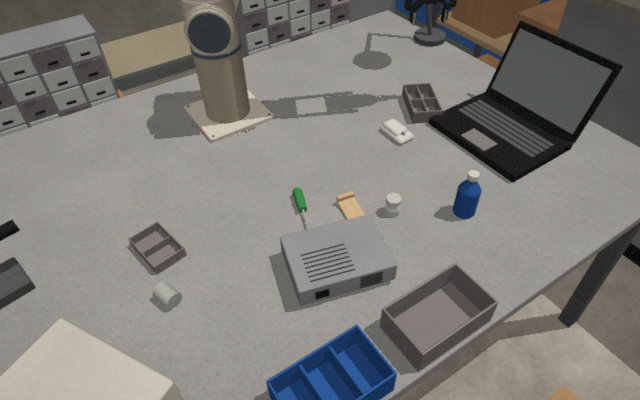

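The top view shows the instrument at about (342,153), the wedge at (291,203), the jar at (256,182) and the clip at (329,198). In the scene view the wedge is at (350,207). Next I'll enlarge both.

```bash
python3 - <<'E'
import cv2,numpy as np
a=cv2.imread("pics/top0.png")[105:235,240:400]; a=cv2.resize(a,None,fx=5,fy=5,interpolation=cv2.INTER_CUBIC)[:600]
cv2.imwrite("pics/top0c.png",cv2.resize(cv2.imread("pics/top0.png")[108:228,240:400],None,fx=5,fy=5,interpolation=cv2.INTER_CUBIC))
cv2.imwrite("pics/scene0c.png",cv2.resize(cv2.imread("pics/scene0.png")[185:305,265:425],None,fx=5,fy=5,interpolation=cv2.INTER_CUBIC))
E
```

```text
(no output)
```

View pics/top0c.png

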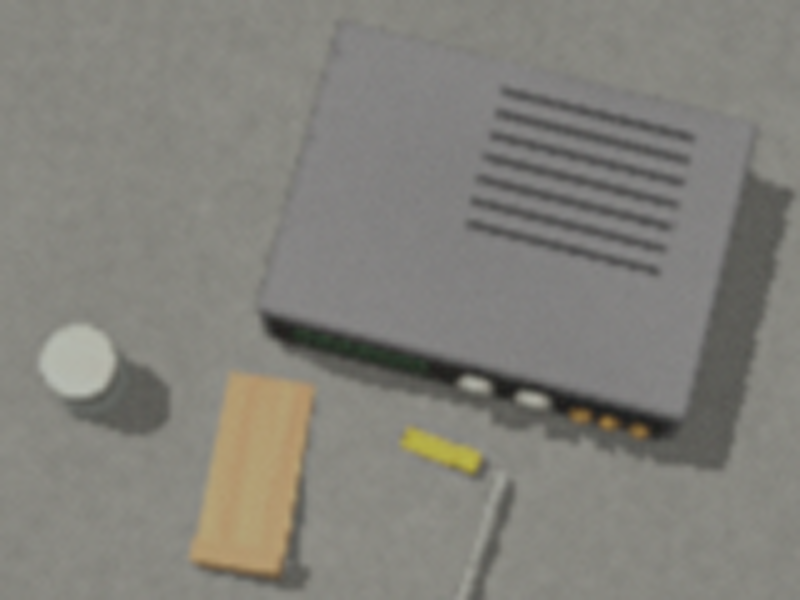

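View pics/scene0c.png

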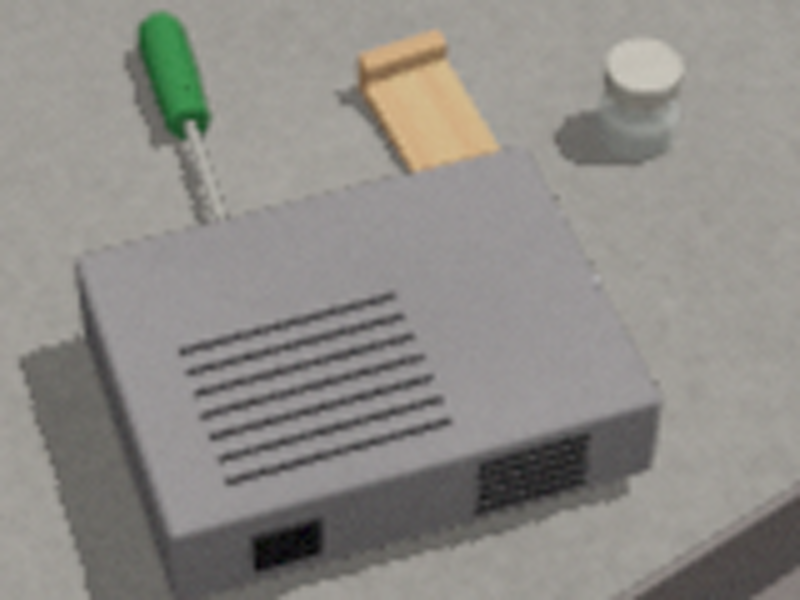

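In the enlarged top crop, the instrument's top corners are at (262,308), (338,22), (755,125) and (685,418). The wedge tip runs (230,374)-(313,386), and the heel's back top edge runs (192,560)-(280,575).

```bash
cat >h.py <<'E'
import cv2,numpy as np
def ray(n,uv,z):
    c=np.load(n) if isinstance(n,str) else n
    R=cv2.Rodrigues(np.array(c["rvec"]))[0]; o=-R.T@np.array(c["tvec"]).ravel()
    p=cv2.undistortPoints(np.array([[uv]],float),np.array(c["intrinsics"]),None).ravel()
    d=R.T@np.array([*p,1]); return (o+d*(z-o[2])/d[2])[:2]
E
python3 - <<'E'
from h import *
f=lambda u,v,z:ray("top.npz",(240+u/5-.4,108+v/5-.4),z)
I=[f(*p,.068) for p in((262,308),(338,22),(755,125),(685,418))]
ex=I[1]-I[0]+I[2]-I[3]; yaw=np.arctan2(ex[1],ex[0]); c=np.mean(I,0)
print("inst",c,np.degrees(yaw),[np.linalg.norm(I[i]-I[i-1]) for i in range(4)])
ey=I[0]-I[3]+I[1]-I[2]; print(np.degrees(np.arctan2(-ey[0],ey[1])))
R=lambda a:np.array([[np.cos(a),-np.sin(a)],[np.sin(a),np.cos(a)]])
foot=c+R(yaw)@[-.064,.094]; print("foot",foot)
T=[f(230,374,.0015),f(313,386,.0015)];H=[f(192,560,.026),f(280,575,.026)]
t=np.mean(T,0);h=np.mean(H,0);d=t-h;wy=np.arctan2(d[1],d[0])
print("tip",t,"heel",h,np.linalg.norm(d),np.degrees(wy),np.linalg.norm(T[0]-T[1]),np.linalg.norm(H[0]-H[1]))
print("tip,heel in inst-foot frame",R(yaw).T@(t-foot),R(yaw).T@(h-foot)); print("foot in wedge",R(wy).T@(foot-(t+h)/2))
print("jar",f(78,360,.05),"clip",f(405,438,.01),f(478,465,.01),"sd tip",f(500,475,.005))
g=ray("scene.npz",(265+(365+445)/10-.4,185+(57+33)/10-.4),.026);print("heel top back scene",g)
E
```

```text
inst [ 0.6997989  -0.06659099] -15.111260242399958 [np.float64(0.2146900414885246), np.float64(0.15488075541135402), np.float64(0.21712553382159064), np.float64(0.15547822511274914)]
-16.01003156612463
foot [0.66251719 0.04084306]
tip [0.63400678 0.0569985 ] heel [0.53143316 0.07354911] 0.10390028488383966 -9.165877102942861 0.044240782687980054 0.045141541745762036
tip,heel in inst-foot frame [-0.03173619  0.00816431] [-0.1350776  -0.00259772]
foot in wedge [ 0.08266996 -0.01140764]
jar [0.63447072 0.15067626] clip [ 0.59979808 -0.01266834] [ 0.58487104 -0.05009371] sd tip [ 0.5803549  -0.06153252]
heel top back scene [0.53541923 0.07511771]
```

Request:
step_arm --plan "0.5 -1 0 0 0 0.5 0.3;0.5 -1 0 0 0 0.5 0.3;0.5 -1 0 0 0 0.5 0.3;0.5 -1 0 0 0 0 0.3;0.5 -1 0 0 0 0 0.3;0.5 -1 0 0 0 0 0.3;0.5 -1 0 0 0 0 0.3;0.5 -1 0 0 0 0 0.3"

```text
t: 0.9
eef_pos: [0.384, 0.3252, 0.201]
tool_rot: [0.113, 0.994, -0.0, -0.0]
ft_force: [0.2, 0.2, -0.6]
finger_gap: 0.0254
gripper_force: 0.0
```

Request:
step_arm --plan "0.5 -1 0 0 0 0 0.3;0.5 -1 0 0 0 0 0.3;0.5 -1 0 0 0 0 0.3;0.5 -1 0 0 0 0 0.3;0.5 -1 0 0 0 0 0.3;0.5 -1 0 0 0 0 0.3;0.5 -1 -0.5 0 0 0 0.3;0.3 -1 -1 0 0 0 0.3"

```text
t: 1.7
eef_pos: [0.5007, 0.0856, 0.1576]
tool_rot: [0.113, 0.994, 0.001, 0.003]
ft_force: [0.1, -0.1, 0.1]
finger_gap: 0.0255
gripper_force: 0.0
```

Request:
step_arm --plan "0 -0.2 -1 0 0 0 0.3;0 0 -0.5 0 0 0 0.3;0 0 0 0 0 0 0.3"

```text
t: 2.0
eef_pos: [0.4958, 0.0798, 0.1089]
tool_rot: [0.113, 0.994, -0.001, -0.003]
ft_force: [0.1, 0.3, 0.4]
finger_gap: 0.0257
gripper_force: 0.0
```

```bash
python3 - <<'E'
from station import sensors,camera
import cv2,numpy as np
c=camera("wrist"); cv2.imwrite("pics/w1.png",c["frame"]); np.savez("w1.npz",**{k:c[k] for k in("intrinsics","rvec","tvec")})
s=sensors.get_state();print(s["t"],s["eef_pos"],s["tool_rot"],s["ft_force"],s["finger_gap"])
E
```

```text
2.05 [0.49691143 0.08028222 0.11032153] [ 1.13130595e-01  9.93579201e-01 -3.29625671e-04 -1.31592974e-03] [-0.18288569 -0.38385862 -0.36590084] 0.025405624857307515
```

View pics/w1.png

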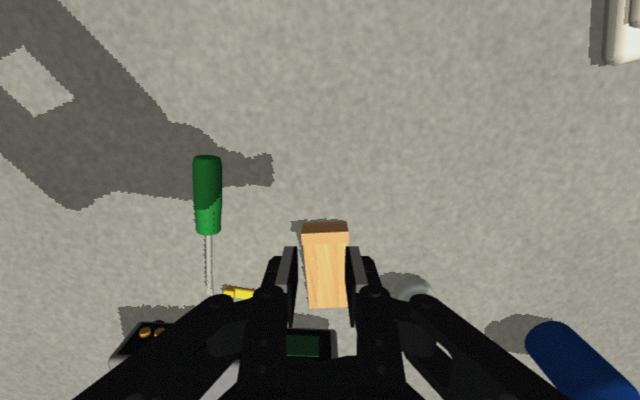

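The wrist view shows the wedge between the fingers. The heel's back face spans (302-348, 222-234) and the tip edge is at about row 307.

```bash
python3 - <<'E'
from h import *
f=lambda u,v,z:ray("w1.npz",(u,v),z)
a=f(302,234,.026);b=f(348,233,.026);print("heel top",a,b,(a+b)/2,np.linalg.norm(a-b))
a=f(303,222,0);b=f(347,221,0);print("heel bot",a,b,(a+b)/2,np.linalg.norm(a-b))
t=(f(308,307,.0015)+f(348,307,.0015))/2;print("tip",t)
E
```

```text
heel top [0.528462   0.05456816] [0.53727698 0.09736287] [0.53286949 0.07596551] 0.04369314738414446
heel bot [0.52699264 0.05434606] [0.53611864 0.09880169] [0.53155564 0.07657388] 0.04538266730567447
tip [0.63449119 0.05670795]
```

Request:
step_arm --plan "0 0.15 -1 0 0 -0.25 0.3;0 0 -1 0 0 0 0.3;0 0 -0.9 0 0 0 0.3;0 0 -0.5 0 0 0 0.3;0 0 0 0 0 0 0.3"

```text
t: 2.55
eef_pos: [0.4972, 0.0854, 0.0085]
tool_rot: [0.13, 0.992, -0.0, -0.001]
ft_force: [-0.3, -0.2, -0.3]
finger_gap: 0.0258
gripper_force: 0.0
```

Request:
step_arm --plan "0.25 -0.06 0 0 0 0 0.3;0.25 -0.06 0 0 0 0 0.3;0.2 -0.05 0 0 0 0 0.3;0.2 -0.05 0 0 0 0 0.3;0.15 -0.05 0 0 0 0 0.3;0 0 0 0 0 0 0.3"

```text
t: 3.15
eef_pos: [0.5303, 0.0768, 0.0095]
tool_rot: [0.13, 0.991, 0.0, 0.001]
ft_force: [0.5, -0.1, 0.1]
finger_gap: 0.0258
gripper_force: 0.0
```

```bash
python3 - <<'E'
from station import sensors,camera
import cv2,numpy as np
c=camera("wrist"); c2=camera("top")
cv2.imwrite("pics/m2.png",np.hstack([cv2.resize(c["frame"][180:400,220:420],(545,600)),cv2.resize(c2["frame"][150:225,265:297],(256,600),interpolation=cv2.INTER_CUBIC)])[:,:800]); np.savez("w2.npz",**{k:c[k] for k in("intrinsics","rvec","tvec")})
s=sensors.get_state();print(s["t"],s["eef_pos"],s["tool_rot"],s["ft_force"],s["finger_gap"])
E
```

```text
3.25 [0.52914669 0.07685733 0.00917247] [ 1.30378217e-01  9.91464317e-01 -4.60301415e-05 -1.63728174e-04] [-0.27507141  0.12927598 -0.09879159] 0.02586844866746075
```

View pics/m2.png

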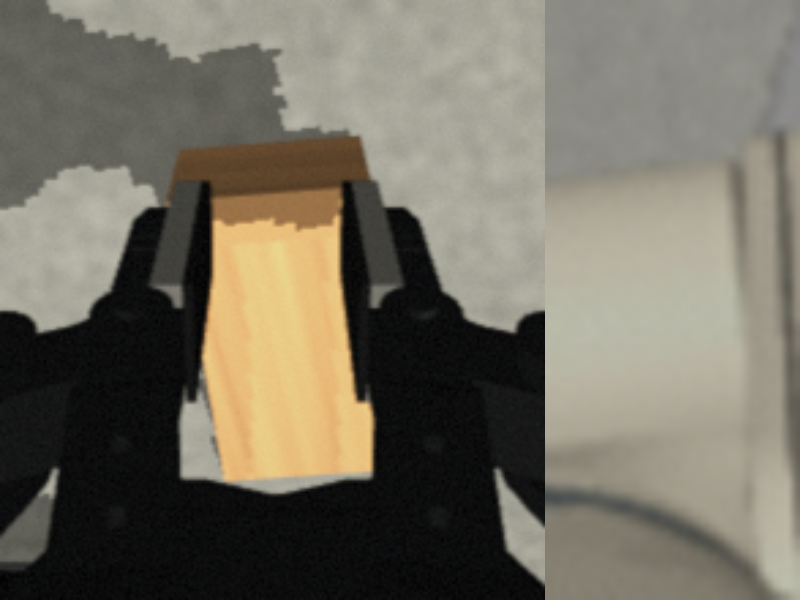

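The wedge is ahead of the fingertips. Its heel bottom edge runs (178,150)-(360,138) in the left panel and its tip (224,481)-(372,473). It's still slightly skewed relative to the tool.

```bash
python3 - <<'E'
from h import *
f=lambda u,v,z:ray("w2.npz",(220+u/2.725,180+v/2.727),z)
a=f(180,151,0);b=f(360,138,0);print("heel bot",a,b,(a+b)/2,np.linalg.norm(a-b))
a=f(168,200,.026);b=f(371,182,.026);print("heel top",a,b,(a+b)/2,np.linalg.norm(a-b))
t=(f(224,481,.0015)+f(372,473,.0015))/2;print("tip",t)
E
```

```text
heel bot [0.5283357  0.05366562] [0.53651728 0.09782261] [0.53242649 0.07574411] 0.044908559346626305
heel top [0.52769135 0.05412194] [0.53491634 0.09796668] [0.53130385 0.07604431] 0.044436037242746175
tip [0.6358531  0.05620533]
```

Request:
step_arm --plan "0.15 -0.04 0 0 0 0 0.3;0.15 -0.04 0 0 0 0 0.3;0.15 -0.04 0 0 0 0 0.3;0.15 -0.04 0 0 0 0 0.3;0.1 -0.03 0 0 0 0 0.3;0 0 0 0 0 0 0.3"

```text
t: 3.85
eef_pos: [0.5509, 0.0712, 0.0092]
tool_rot: [0.13, 0.991, 0.0, 0.0]
ft_force: [1.1, -0.2, -0.0]
finger_gap: 0.0255
gripper_force: 0.0
```

```bash
python3 - <<'E'
from station import sensors,camera
import cv2,numpy as np
c=camera("wrist")
cv2.imwrite("pics/m3.png",cv2.resize(c["frame"][180:400,220:420],(545,600))); np.savez("w2.npz",**{k:c[k] for k in("intrinsics","rvec","tvec")})
s=sensors.get_state();print(s["t"],s["eef_pos"],s["tool_rot"],s["ft_force"],s["finger_gap"])
E
```

```text
3.9 [0.55043916 0.07119047 0.00915978] [ 1.30366945e-01  9.91465814e-01  1.36869055e-06 -1.15651705e-05] [-0.07827322 -0.22047978 -0.03461077] 0.025740407652249376
```

View pics/m3.png

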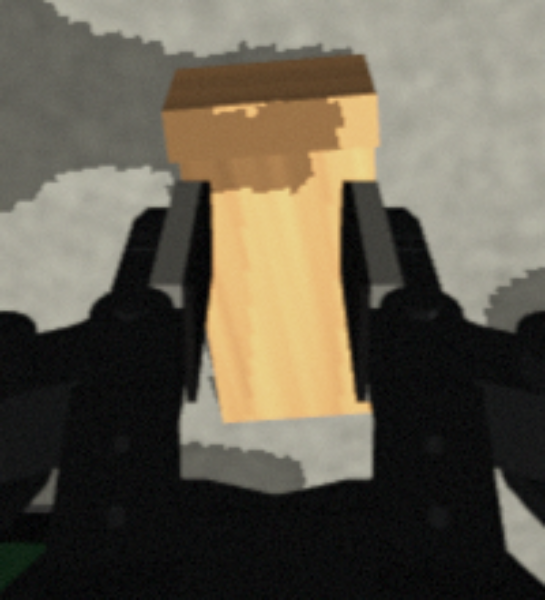

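The fingers look to be past the heel in the image, and the wedge may not have moved. I'll project the TCP into the image to check.

```bash
python3 - <<'E'
from h import *
c=np.load("w2.npz")
f=lambda u,v,z:ray("w2.npz",(220+u/2.725,180+v/2.727),z)
a=f(178,70,0);b=f(362,56,0);print("heel bot",a,b,(a+b)/2)
a=f(165,110,.026);b=f(377,95,.026);print("heel top",(a+b)/2,np.linalg.norm(a-b))
t=(f(224,423,.0015)+f(370,412,.0015))/2;print("tip",t)
ex=np.array([.966,-.258,0]);ey=np.array([.258,.966,0]);T=np.array([.5504,.0712,.0092])
P=[T+ex*x+ey*y+[0,0,z] for x in(-.011,.011) for y in(-.0128,.0128) for z in (0,.01,.02)]
p=cv2.projectPoints(np.array(P),c["rvec"],c["tvec"],c["intrinsics"],None)[0].reshape(-1,2)
print(np.round((p-[220,180])*2.727).astype(int).tolist())
R=cv2.Rodrigues(c["rvec"])[0];print("cam",-R.T@c["tvec"].ravel(),"axis",R[2])
E
```

```text
heel bot [0.52819386 0.05399833] [0.53618181 0.09752139] [0.53218783 0.07575986]
heel top [0.53182893 0.07620891] 0.04445383277653292
tip [0.63526181 0.05577167]
[[216, 108], [213, 125], [209, 145], [326, 108], [329, 125], [332, 145], [218, 192], [215, 214], [212, 237], [324, 192], [327, 214], [330, 237]]
cam [0.46997968 0.09362292 0.18251628] axis [ 0.31434688 -0.08354662 -0.94562466]
```

The wedge hasn't moved, so the part-open fingers sit higher than the TCP and passed over the heel. I'll back off, shut the gripper so the tips are at the TCP, and come down again behind the heel.

Request:
step_arm --plan "0 0 0.7 0 0 0 0.3;0 0 0.7 0 0 0 0.3;-0.9 0.24 0 0 0 0 0;-0.9 0.24 0 0 0 0 0;0 0 0 0 0 0 0;0 0 0 0 0 0 0;0 0 0 0 0 0 0;0 0 0 0 0 0 0"

```text
t: 4.7
eef_pos: [0.4973, 0.0856, 0.0513]
tool_rot: [0.13, 0.991, 0.0, 0.0]
ft_force: [-0.8, -0.7, 0.1]
finger_gap: 0.0003
gripper_force: 0.0
```

Request:
step_arm --plan "0 0 -0.7 0 0 0 0;0 0 -0.6 0 0 0 0;0 0 0 0 0 0 0"

```text
t: 5.0
eef_pos: [0.4952, 0.0853, 0.0104]
tool_rot: [0.13, 0.991, -0.0, -0.002]
ft_force: [0.1, 0.0, 0.7]
finger_gap: 0.0
gripper_force: 0.0
```

```bash
python3 - <<'E'
from station import sensors,camera
import cv2,numpy as np
c=camera("wrist")
cv2.imwrite("pics/m4.png",cv2.resize(c["frame"][180:400,220:420],(545,600))); np.savez("w2.npz",**{k:c[k] for k in("intrinsics","rvec","tvec")})
s=sensors.get_state();print(s["t"],s["eef_pos"],s["tool_rot"],s["ft_force"],s["finger_gap"])
E
```

```text
5.05 [0.49590004 0.08542857 0.01139847] [ 1.30432505e-01  9.91456601e-01 -2.95262259e-04 -1.04088045e-03] [-0.73011912 -0.43271718  0.41189035] 3.2474726469007354e-05
```

View pics/m4.png

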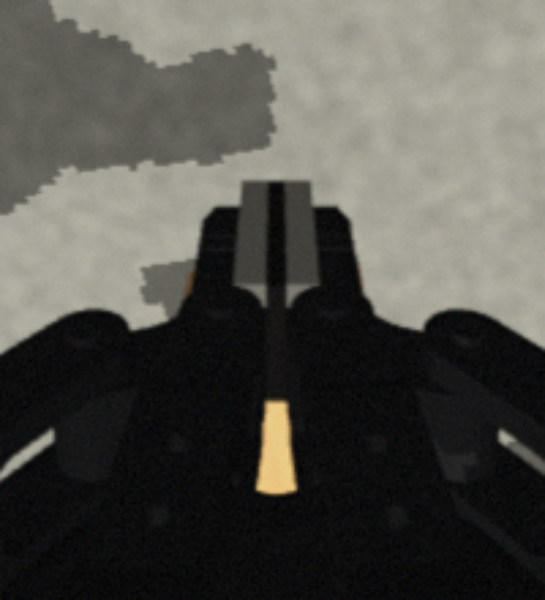

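The shut fingers form one narrow pusher, tips at row 183, with the wedge behind them. I'll lower slightly and push, watching the force.

Request:
step_arm --plan "0.2 0 -0.15 0 0 0 0;0.2 -0.05 0 0 0 0 0;0.2 -0.05 0 0 0 0 0;0.2 -0.05 0 0 0 0 0;0.2 -0.05 0 0 0 0 0;0.2 -0.05 0 0 0 0 0;0 0 0 0 0 0 0"

```text
t: 5.75
eef_pos: [0.5335, 0.078, 0.0079]
tool_rot: [0.13, 0.991, 0.0, 0.001]
ft_force: [-0.7, 0.1, 0.1]
finger_gap: -0.0001
gripper_force: 0.0
```

```bash
python3 - <<'E'
from station import sensors,camera
import cv2,numpy as np
c=camera("wrist");d=camera("scene")
cv2.imwrite("pics/m5.png",np.hstack([cv2.resize(c["frame"][180:400,240:400],(400,550)),cv2.resize(d["frame"][170:280,310:390],(400,550),interpolation=cv2.INTER_CUBIC)])); np.savez("w2.npz",**{k:c[k] for k in("intrinsics","rvec","tvec")})
s=sensors.get_state();print(s["t"],s["eef_pos"],s["ft_force"],s["moment"])
E
```

```text
5.85 [0.53222894 0.07810812 0.00767243] [-0.45846315 -0.10902503  1.08606679] [-0.01206437  0.04132839 -0.01372302]
```

View pics/m5.png

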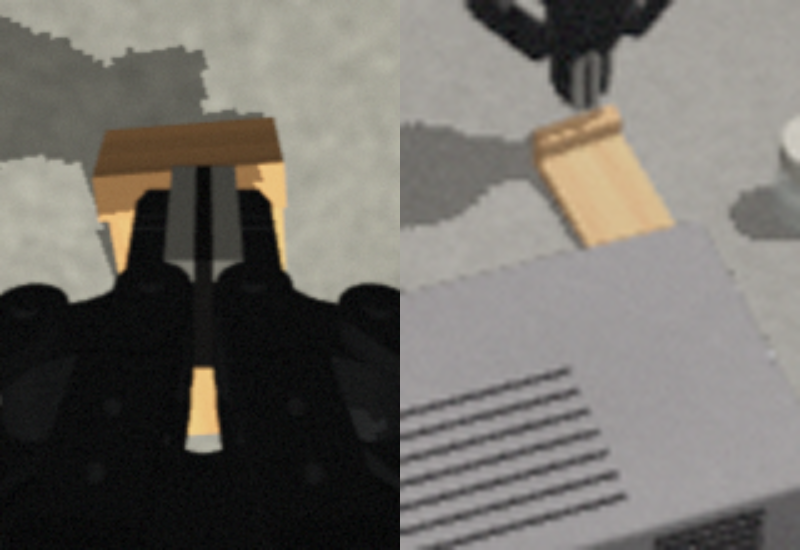

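Both views show the tips above the heel, not behind it. I'll estimate the real tip height from the scene camera.

```bash
python3 - <<'E'
from h import *
for v in (105,108):
  for z in (.0077,.026,.03,.035,.04,.045): print(v,z,ray("scene.npz",(310+190/5-.4,170+v/5-.4),z),ray("w2.npz",(240+204/2.5,180+165/2.5),z))
E
```

```text
105 0.0077 [0.51414828 0.09716218] [0.54091436 0.07739118]
105 0.026 [0.52937038 0.08580829] [0.53158486 0.07982675]
105 0.03 [0.53269761 0.08332657] [0.52954563 0.08035912]
105 0.035 [0.53685666 0.08022441] [0.52699658 0.08102457]
105 0.04 [0.5410157  0.07712225] [0.52444754 0.08169003]
105 0.045 [0.54517474 0.0740201 ] [0.52189849 0.08235548]
108 0.0077 [0.51599332 0.09582984] [0.54091436 0.07739118]
108 0.026 [0.53117701 0.08450368] [0.53158486 0.07982675]
108 0.03 [0.53449585 0.08202802] [0.52954563 0.08035912]
108 0.035 [0.5386444  0.07893344] [0.52699658 0.08102457]
108 0.04 [0.54279295 0.07583886] [0.52444754 0.08169003]
108 0.045 [0.5469415  0.07274428] [0.52189849 0.08235548]
```

Both cameras put the tips about 33 mm above the reported TCP, so the height reading has an offset. I'll back off and lower in small steps while watching for force.

Request:
step_arm --plan "-0.6 0.17 0 0 0 0 0;-0.6 0.17 0 0 0 0 0;0 0 -0.3 0 0 0 0;0 0 -0.3 0 0 0 0;0 0 -0.2 0 0 0 0;0 0 0 0 0 0 0"

```text
t: 6.45
eef_pos: [0.4963, 0.0882, -0.0175]
tool_rot: [0.13, 0.991, -0.0, -0.001]
ft_force: [-0.2, -0.0, -0.0]
finger_gap: -0.0001
gripper_force: 0.0
```

Reported z is below the bench with no contact, which confirms the offset. I'll lower a little more and push.

Request:
step_arm --plan "0.2 -0.05 -0.15 0 0 0 0;0.2 -0.05 0 0 0 0 0;0.2 -0.05 0 0 0 0 0;0.2 -0.05 0 0 0 0 0;0.15 -0.04 0 0 0 0 0;0.15 -0.04 0 0 0 0 0;0.15 -0.04 0 0 0 0 0;0 0 0 0 0 0 0"

```text
t: 7.25
eef_pos: [0.5347, 0.0787, -0.0206]
tool_rot: [0.13, 0.991, 0.0, 0.0]
ft_force: [-0.7, -0.9, -0.1]
finger_gap: -0.0005
gripper_force: 0.0
```

```bash
python3 - <<'E'
from station import sensors,camera
import cv2,numpy as np
c=camera("wrist");d=camera("scene")
cv2.imwrite("pics/m6.png",np.hstack([cv2.resize(c["frame"][180:400,240:400],(400,550)),cv2.resize(d["frame"][170:280,310:390],(400,550),interpolation=cv2.INTER_CUBIC)])); np.savez("w2.npz",**{k:c[k] for k in("intrinsics","rvec","tvec")})
s=sensors.get_state();print(s["t"],s["eef_pos"],s["ft_force"],s["moment"])
E
```

```text
7.35 [ 0.53382744  0.0787408  -0.02076393] [ 0.3670421  -0.87291258  0.37328024] [0.01044086 0.00556536 0.01581154]
```

View pics/m6.png

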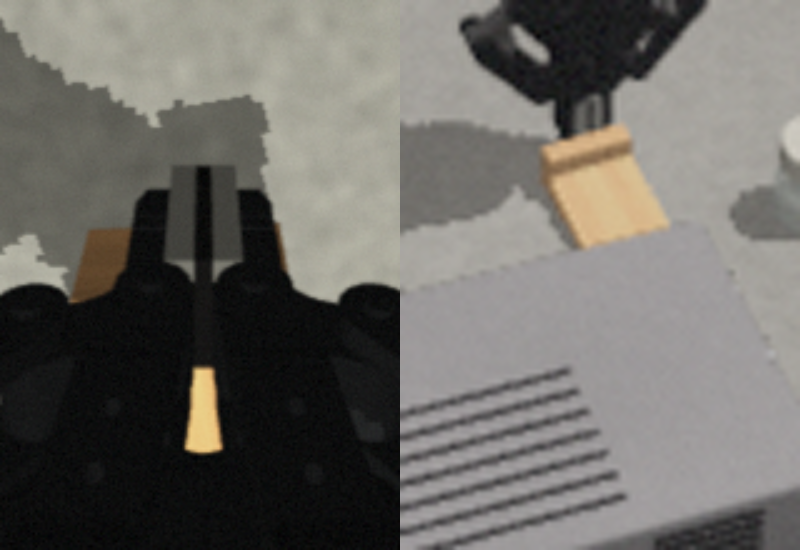

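The wedge is now being pushed: in the scene view the heel is at crop (585,150), and the ramp's visible end has moved right. That was my last picture, so from here I'll track the wedge by fitting its model silhouette in the scene camera.

```bash
cat >fit.py <<'E'
from h import *
from scipy.optimize import minimize
W=np.array([(52.5,0),(52.5,1.5),(-40.5,14.5),(-40.5,26),(-52.5,26),(-52.5,0)])/1e3
S=4; U0,V0,w,h=310,170,90,80
def pts(P,x,y,a):
    c,s=np.cos(a),np.sin(a); return P@np.array([[c,s,0],[-s,c,0],[0,0,1]])+[x,y,0]
def sil(P3,convexparts,cam):
    m=np.zeros((h*S,w*S),np.uint8)
    p=cv2.projectPoints(P3,cam["rvec"],cam["tvec"],cam["intrinsics"],None)[0].reshape(-1,2)
    p=((p-[U0,V0]+.5)*S*16).astype(np.int32)
    for c in convexparts: cv2.fillConvexPoly(m,cv2.convexHull(p[c]),255,shift=4)
    return cv2.resize(m,(w,h),interpolation=cv2.INTER_AREA)/255.
WP=np.array([(x,s*.0225,z) for s in(-1,1) for x,z in W]+[(-.0405,s*.0225,0) for s in(-1,1)])
WC=[[0,1,2,12,6,7,8,13],[3,4,5,12,9,10,11,13]]
IP=np.array([(sx*.08,sy*.11,z) for sx in(-1,1) for sy in(-1,1) for z in(.014,.068)])
INST=(.6998,-.0666,np.radians(-15.5))
def fit(img,cam,x0,inst=INST):
    f=img[V0:V0+h,U0:U0+w]; hsv=cv2.cvtColor(f,cv2.COLOR_BGR2HSV)
    obs=((hsv[...,1]>75)&(hsv[...,0]>6)&(hsv[...,0]<24)&(hsv[...,2]>60)).astype(float)
    vis=(hsv[...,2]>70)*(1-sil(pts(IP,*inst),[list(range(8))],cam))
    def cost(p): return np.abs(sil(pts(WP,p[0],p[1],p[2]),WC,cam)-obs)[vis>.9].sum()
    best=min((minimize(cost,np.array(x0)+d,method="Nelder-Mead",options=dict(initial_simplex=np.array(x0)+d+np.array([[0,0,0],[.01,0,0],[0,.01,0],[0,0,.1]]),xatol=1e-4,fatol=.1)) for d in([0,0,0],[.004,-.004,-.05],[-.004,.004,.05])),key=lambda r:r.fun)
    return best.x,best.fun,obs.sum()
E
python3 - <<'E'
from fit import *
from station import camera,sensors
cam=np.load("scene.npz")
def rep(p,F=np.array([.6625,.0408])):
    c,s=np.cos(p[2]),np.sin(p[2]);d=F-p[:2];print("pose",p[:2],np.degrees(p[2]),"heel",p[:2]-.0525*np.array([c,s]),"foot in wedge",c*d[0]+s*d[1],-s*d[0]+c*d[1])
r=fit(cv2.imread("pics/scene0.png"),cam,(.583,.066,-.17));print(r[1:]);rep(r[0])
d=camera("scene");r=fit(d["frame"],d,(.595,.062,-.2));print(r[1:]);rep(r[0])
E
```

```text
(np.float64(25.266666666666666), np.float64(458.0))
pose [0.58363287 0.06292721] -11.245752201742304 heel [0.53214088 0.07316563] foot in wedge 0.08166805565289408 -0.00632188089317961
(np.float64(25.45098039215686), np.float64(394.0))
pose [0.59452026 0.05785596] -12.675947649190022 heel [0.54329986 0.06937639] foot in wedge 0.07006555495309778 -0.0017230046582729346
```

Request:
step_arm --plan "0.15 -0.04 0 0 0 0 0;0.15 -0.04 0 0 0 0 0;0.15 -0.04 0 0 0 0 0;0.15 -0.04 0 0 0 0 0;0.15 -0.04 0 0 0 0 0;0.12 -0.03 0 0 0 0 0;0 0 0 0 0 0 0"

```text
t: 8.1
eef_pos: [0.5607, 0.0717, -0.0207]
tool_rot: [0.13, 0.991, 0.0, 0.0]
ft_force: [0.1, 0.3, 0.1]
finger_gap: 0.0003
gripper_force: 0.0
```

```bash
cat >rep.py <<'E'
from fit import *
from station import camera,sensors
def rep(p,F=np.array([.6625,.0408])):
    c,s=np.cos(p[2]),np.sin(p[2]);d=F-p[:2];print("pose",p[:2],np.degrees(p[2]),"heel",p[:2]-.0525*np.array([c,s]),"foot in wedge",c*d[0]+s*d[1],-s*d[0]+c*d[1])
s=sensors.get_state();print(s["t"],s["eef_pos"],s["ft_force"],s["moment"])
g=np.array(s["eef_pos"][:2])+np.array([.97,-.25])*.0635+[0,-.004]
d=camera("scene");r=fit(d["frame"],d,(*g,-.24));print(r[1:]);rep(r[0])
E
python3 rep.py
```

```text
8.1 [ 0.56069122  0.07174147 -0.02070988] [0.08741794 0.2681862  0.08636278] [-0.04403953 -0.05412807 -0.03112732]
(np.float64(18.525490196078433), np.float64(259.0))
pose [0.62036    0.04972817] -13.632656575914652 heel [0.56933909 0.06210221] foot in wedge 0.043057115160458286 0.001255598905367394
```

Request:
step_arm --plan "0.08 -0.02 0 0 0 0 0;0.08 -0.02 0 0 0 0 0;0.08 -0.02 0 0 0 0 0;0 0 0 0 0 0 0"

```text
t: 8.55
eef_pos: [0.5677, 0.07, -0.0207]
tool_rot: [0.13, 0.991, 0.0, 0.0]
ft_force: [-0.4, -0.1, -0.7]
finger_gap: 0.0001
gripper_force: 0.0
```

Request:
step_arm --plan "0.07 -0.02 0 0 0 0 0;0.07 -0.02 0 0 0 0 0;0 0 0 0 0 0 0"

```text
t: 8.85
eef_pos: [0.5717, 0.0688, -0.0207]
tool_rot: [0.13, 0.991, 0.0, 0.0]
ft_force: [-0.2, -0.4, 0.2]
finger_gap: -0.0002
gripper_force: 0.0
```

Request:
step_arm --plan "0.06 -0.015 0 0 0 0 0;0.06 -0.015 0 0 0 0 0;0 0 0 0 0 0 0"

```text
t: 9.15
eef_pos: [0.5753, 0.0679, -0.0207]
tool_rot: [0.13, 0.991, 0.0, 0.0]
ft_force: [1.0, -0.6, -0.9]
finger_gap: -0.0003
gripper_force: 0.0
```

Request:
step_arm --plan "0.06 -0.015 0 0 0 0 0;0.06 -0.015 0 0 0 0 0;0 0 0 0 0 0 0"

```text
t: 9.45
eef_pos: [0.5789, 0.0671, -0.0208]
tool_rot: [0.13, 0.991, 0.0, 0.0]
ft_force: [0.3, -0.4, 0.3]
finger_gap: 0.0002
gripper_force: 0.0
```

Request:
step_arm --plan "0.06 -0.015 0 0 0 0 0;0.04 -0.01 0 0 0 0 0;0 0 0 0 0 0 0"

```text
t: 9.75
eef_pos: [0.5818, 0.0663, -0.0208]
tool_rot: [0.13, 0.991, 0.0, 0.0]
ft_force: [0.5, 0.1, 1.0]
finger_gap: -0.0
gripper_force: 0.0
```

Request:
step_arm --plan "0.05 -0.013 0 0 0 0 0;0.04 -0.01 0 0 0 0 0;0 0 0 0 0 0 0"

```text
t: 10.05
eef_pos: [0.5844, 0.0656, -0.0208]
tool_rot: [0.13, 0.991, 0.0, 0.0]
ft_force: [0.1, 0.5, 0.2]
finger_gap: 0.0
gripper_force: 0.0
```

```bash
python3 rep.py
```

```text
10.05 [ 0.58442072  0.06562433 -0.02076277] [0.11349391 0.51960388 0.20069022] [ 0.00915661 -0.00898907  0.00709363]
(np.float64(11.631372549019607), np.float64(128.0))
pose [0.644213   0.04826379] -9.658515069678174 heel [0.59245717 0.05707201] foot in wedge 0.019280031119085928 -0.004289878435041744
```

Request:
step_arm --plan "0.05 -0.013 0 0 0 0 0;0.03 -0.008 0 0 0 0 0;0 0 0 0 0 0 0"

```text
t: 10.4
eef_pos: [0.5861, 0.065, -0.0209]
tool_rot: [0.13, 0.991, -0.0, -0.001]
ft_force: [-2.5, 0.6, 2.1]
finger_gap: 0.0002
gripper_force: 1.5
```

Request:
step_arm --plan "0.04 -0.01 0 0 0 0 0;0.03 -0.008 0 0 0 0 0;0 0 0 0 0 0 0"

```text
t: 10.7
eef_pos: [0.5878, 0.0645, -0.0209]
tool_rot: [0.13, 0.991, -0.0, -0.001]
ft_force: [-5.5, 1.0, 3.7]
finger_gap: -0.0002
gripper_force: 2.7
```

Request:
step_arm --plan "0.04 -0.01 0 0 0 0 0;0.03 -0.008 0 0 0 0 0;0 0 0 0 0 0 0"

```text
t: 11.0
eef_pos: [0.589, 0.0641, -0.021]
tool_rot: [0.13, 0.991, -0.0, -0.002]
ft_force: [-6.1, 2.3, 5.4]
finger_gap: 0.0001
gripper_force: 3.8
```

The push force is about 6.5 N, so the wedge is snug. I'll back off, rise and go over the corner.

Request:
step_arm --plan "-0.2 0.05 0 0 0 0 0;-0.5 0.13 0 0 0 0 0;-0.7 0.18 0 0 0 0 0;0 0 1 0 0 0 0;0 0 1 0 0 0 0;0 0 1 0 0 0 0;0 0 0.4 0 0 0 0;0 0 0 0 0 0 0"

```text
t: 11.8
eef_pos: [0.5506, 0.0749, 0.083]
tool_rot: [0.13, 0.991, 0.001, 0.002]
ft_force: [-0.5, 0.2, -0.6]
finger_gap: -0.0002
gripper_force: 0.0
```

```bash
python3 rep.py; python3 - <<'E'
from fit import *
from station import camera
# instrument tilt/shift: compare with the first images by phase correlation on top view
import os
c=camera("scene");a=cv2.imread("pics/scene0.png")
for n,(v,u,hh,ww) in dict(inst=(215,285,80,80)).items():
    f=lambda i:cv2.cvtColor(i[v:v+hh,u:u+ww],cv2.COLOR_BGR2GRAY).astype(np.float32)
    print(n,cv2.phaseCorrelate(f(a),f(c["frame"])))
E
```

```text
11.8 [0.55061001 0.07488153 0.08295176] [-0.52830352  0.23596065 -0.63830412] [-0.0084111   0.03052304  0.01228823]
(np.float64(10.137254901960784), np.float64(88.0))
pose [0.64967671 0.03863947] -19.676557739527997 heel [0.60024227 0.05631675] foot in wedge 0.011347048660140299 0.006352105795573179
inst ((0.2870677699320012, -0.33936803653565306), 0.7749922792240977)
```

Request:
step_arm --plan "1 -0.3 0 0 0 0 0;1 -0.3 0 0 0 0 0;1 -0.3 0 0 0 0 0;0.73 -0.23 0 0 0 0 0;0 0 -0.6 0 0 0 0;0 0 -0.6 0 0 0 0;0 0 0 0 0 0 0"

```text
t: 12.6
eef_pos: [0.6568, 0.0407, 0.0404]
tool_rot: [0.13, 0.991, -0.001, -0.004]
ft_force: [-0.7, -0.4, -0.1]
finger_gap: -0.0
gripper_force: 0.0
```

Request:
step_arm --plan "0 0 -0.1 0 0 0 0;0 0 -0.1 0 0 0 0;0 0 -0.1 0 0 0 0;0 0 0 0 0 0 0"

```text
t: 13.0
eef_pos: [0.6609, 0.0411, 0.0376]
tool_rot: [0.13, 0.991, 0.0, 0.0]
ft_force: [-2.4, -0.8, 7.0]
finger_gap: -0.0001
gripper_force: 3.2
```

Request:
step_arm --plan "0 0 -0.05 0 0 0 0;0 0 0 0 0 0 0;0 0 0 0 0 0 0;0 0 0 0 0 0 0;0 0 0 0 0 0 0;0 0 0 0 0 0 0;0 0 0 0 0 0 0"

```text
t: 13.7
eef_pos: [0.661, 0.0411, 0.0374]
tool_rot: [0.13, 0.991, 0.0, 0.001]
ft_force: [-6.4, -0.2, 15.8]
finger_gap: -0.0002
gripper_force: 7.9
```

```bash
python3 - <<'E'
from station import sensors,camera
import cv2,numpy as np
s=sensors.get_state();print(s["t"],s["eef_pos"],s["ft_force"])
c=camera("scene");a=cv2.imread("pics/scene0.png")
f=lambda i:cv2.cvtColor(i[235:290,290:355],cv2.COLOR_BGR2GRAY).astype(np.float32)
print(cv2.phaseCorrelate(f(a),f(c["frame"])))
E
```

```text
13.7 [0.66098169 0.04113018 0.03744613] [-6.41368179 -0.20446597 15.80633789]
((0.04495653060211424, -0.09661839443081277), 0.8358987596299913)
```

The corner took 15.8 N for only 0.2 mm of movement, so it no longer rocks. Next I'll lift clear and check.

Request:
step_arm --plan "0 0 0.1 0 0 0 0;0 0 0.5 0 0 0 0;0 0 1 0 0 0 0;0 0 1 0 0 0 0;0 0 1 0 0 0 0;-0.5 0 1 0 0 0 0;0 0 0 0 0 0 0;0 0 0 0 0 0 0"

```text
t: 14.55
eef_pos: [0.6462, 0.0409, 0.1744]
tool_rot: [0.13, 0.991, 0.0, 0.001]
ft_force: [0.0, 0.1, -0.1]
finger_gap: -0.0002
gripper_force: 0.0
```

```bash
python3 rep.py; python3 - <<'E'
from station import camera
import cv2,numpy as np
for n,b in (("scene",{"inst":(235,290,290,355),"jar":(190,220,380,408),"sd":(185,225,288,312),"mouse":(118,146,380,415)}),("top",{"inst":(115,165,330,385)})):
    c=camera(n)["frame"];a=cv2.imread(f"pics/{n}0.png")
    for k,(v0,v1,u0,u1) in b.items():
        f=lambda i:cv2.cvtColor(i[v0:v1,u0:u1],cv2.COLOR_BGR2GRAY).astype(np.float32)
        print(n,k,np.round(cv2.phaseCorrelate(f(a),f(c))[0],2),np.abs(f(a)-f(c)).mean())
E
```

```text
14.55 [0.64622246 0.04089115 0.17443476] [ 0.02781431  0.12584786 -0.05134382] [ 0.04485255  0.01490022 -0.00662785]
(np.float64(63.0), np.float64(89.0))
pose [0.70781746 0.02101615] -13.750987083139757 heel [0.65682222 0.03349554] foot in wedge -0.04872124268028975 0.00844472813727762
scene inst [0.1  0.07] 7.885035
scene jar [ 0.07 -0.01] 7.536905
scene sd [0.06 0.06] 7.21875
scene mouse [ 0.27 -0.09] 34.543877
top inst [ 0.15 -0.02] 3.5272727
```

The visible wedge area is unchanged at 89 px, against 88 px before the press; the pose fit failed only because it started from the arm's new position. The instrument, jar and screwdriver haven't shifted.

```bash
python3 -c "
from station import job
print(job.sign_off())"
```

```text
the job is handed in; nothing more can be done
None
```

I pushed the wedge under the short foot until the push force reached about 6.5 N (target about 5 N), pressed the corner with up to 15.8 N without it rocking, backed the arm clear and handed the job in; the hand-in returned no verdict.

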